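Open the child-resistant cap of the lacquer thinner tin

TASK

Open the blue tin of lacquer thinner: push its red child-resistant cap down firmly and, keeping it down, turn it anticlockwise until it meets its stop, then lift it off and set it right way up in the enamel tray, let go and leave it there. Do not force the cap: it takes a push of about 15 N and cracks if you lean on it with twice that, wrench it while it is locked, twist on after you feel the stop or tug it upwards while it still holds. Leave the carved plaque and the two paint jars where they are.

Things in the scene. Friction and masses are not known exactly. Their poses are not given: they have to be found in the camera images.
- cap_centre (a point): Centre of the loose red cap (60 g), on its axis, z up, 22 mm above the lower edge of its skirt and level with its flat top. The round skirt is 63 mm across and 22 mm high; from its flat top rises a white grip bar 52 mm long (along the cap's x axis), 16 mm wide and 22 mm high. Fingertips straddling the bar can push on the flat top. Locked, the cap turns only a few degrees either way.
- cap_top (a point): Centre of the top of the cap's grip bar, 22 mm above the flat top. A spring holds the cap up (7 N at rest, 1 N per mm more). Three hidden lugs lock it: it must go down past a ridge, 3.5 to 6.5 mm below rest (10 to 14 N), and meets a solid seat 1.5 mm further on (12 to 15 N), where the force rises steeply. The depth differs from tin to tin and cannot be seen.
- can_neck (a point): Centre of the rim of the tin's metal neck (52 mm across), 158 mm above the bench, z up. Held down, the cap turns anticlockwise from above (+ about z) to a hard stop, 43 to 75 degrees on from the locked position; this too differs. There it lifts straight off; 8 degrees or more short of it the lugs hold it. It cracks when the push plus the force of a twist on its lugs (40 N per N m) pass 45 N.
- can: Tin of thinner, a blue and yellow box 112 x 82 mm in plan, shoulder 134 mm high, fixed in a pale wooden cradle 150 x 120 x 40 mm screwed to the bench; neither moves. Origin on the bench under the neck's axis; x along the 112 mm side, z up. With the cap locked, cap x is along can x, the skirt's lower edge at 148 mm and the top of the grip bar at 192 mm.
- tray: Shallow square enamel tray, white with blue inside, 150 x 150 mm outside, walls 4 mm thick and 14 mm high, inner floor 5 mm above the bench; fixed. Origin at the centre of the underside, z up.
- plaque_centre (a point): Centre of a dark round carved lacquer plaque with a cream ring, 180 mm across and 23 mm thick, lying loose on the bench; leave it alone.
- jar_green_centre (a point): Centre of a small closed green paint jar with a black lid, 48 mm across and 62 mm high, standing loose; leave it alone.
- jar_orange_centre (a point): Centre of a small closed orange paint jar with a black lid, 48 mm across and 62 mm high, standing loose; leave it alone.
There are look-alikes about, which are no part of the job. Leave any purple or yellow look-alike of the part that bears cap_centre alone. There is more than one size of the can; the job needs the larger.

How it is judged (in metres and radians):
On the way, in this order (a step that is already met when the one before it is completed fails the run):
1. the cap, still on the neck, is pushed down past the locking ridge and turned at least 20 degrees (angle between the x axis of cap_centre and the x axis of can, either way round above 0.35 rad and z of cap_centre in the frame of can below 0.1675 m and horizontal distance between cap_centre and can below 0.006 m), for 0.1 s.
2. the cap is lifted clear of the neck, over the tin (z of cap_centre in the frame of can above 0.186 m and horizontal distance between cap_centre and can below 0.04 m).
At the end, for the whole second after the job is handed in: the cap stands upright (within 0.1 rad) on its skirt flat on the floor of the tray, at rest and let go (x of cap_centre in the frame of tray between -0.045 and 0.045 m and y of cap_centre in the frame of tray between -0.045 and 0.045 m and z of cap_centre in the frame of tray below 0.0315 m and angle between cap_centre's own z axis and vertical below 0.1 rad and linear speed of cap below 0.02 m/s); the robot touches nothing.
It fails at once if the cap and the tin are forced against each other with more than 45 N in all (contact force between cap and can above 45 N).
It fails at once if the plaque is moved more than 15 mm (distance of plaque_centre from where it was at the start of the episode above 0.015 m).
It fails at once if the green jar is moved more than 15 mm (distance of jar_green_centre from where it was at the start of the episode above 0.015 m).
It fails at once if the orange jar is moved more than 15 mm (distance of jar_orange_centre from where it was at the start of the episode above 0.015 m).
It also fails if it takes over 72 s, if anything falls off the work surface, if the arm or the gripper's body presses on something with over 40 N, if the wrist force passes 120 N, or if a joint passes its speed limit or range.

ROBOT

A 6-joint arm with a two-finger parallel gripper is mounted at the origin on the work surface. World frame = base frame: x ahead of the robot, y to its left, z up, the work surface at z = 0. Lengths are in mm, angles in rad, forces in N, time in s.
With the tool pointing down it reaches from about 275 to 750 mm from the base axis. Payload 10.2 kg.
Tool frame: the origin (TCP) lies on the centre line of the jaws, within the pads' length; the fingertips stand 11 mm ahead of it and the grasp point (between the pads) lies 8 mm behind it (arm.finger_overhang is the z of the fingertips in the tool frame, in mm); z points along the fingers, y is the line along which they close (so a half turn about z gives the same grasp; the last joint's range is limited). The gripper opens to 85 mm and grips with 20 to 120 N. Pads are 22 mm wide; open, the fingers measure 114 mm over their backs; the gripper's body (76 mm by 85 mm) begins 54 mm behind the grasp point. The pads swing forward as they close: fully open they stand 13 mm farther back than shut.
Start: joints at [-1.555, 0.313, 1.498, -0, 1.331, -0.223], TCP at [124.168, -510.111, 242.294] pointing down, gripper open.
Joint ranges: [-2.94, 2.94], [-0.97, 2.17], [0.19, 2.56], [-1.23, 4.37], [0.02, 3.11], [-2.88, 2.88]. Speed limits (rad/s): [2.39, 2.39, 3.01, 3.14, 3.14, 3.14].

INTERFACE

Orientations are given as a rotation vector (axis times angle).
In Python, from rig import arm gives the robot as it stands.
- The arm moves only by the tool drive_tool, never from a script. Its argument "moves" is a list of rows, each a list of 4 numbers: the shift along the tool's x, y, z in cm, then the turn about the tool's z in degrees. A call has exactly 10 rows; each row shifts and turns the commanded pose from where the row before left it, along the tool's axes as they then stand; what a row does not reach is not made up. A row lasts 1/8 s, in which the tool goes at most 62.5 mm and 10.7 degrees, less where a joint would pass 70% of its speed; a pose out of reach is approached as far as the arm can. A call with a gripper value outside its range is refused whole. "hand" is the finger opening in cm, from 0 to 8.54, set as the call begins (left out, the last holds). The fingers move at their own pace and stop on an object; "squeeze" is the grip in N (left out, the last holds). Time passes only in rows, so rows that do not move let the fingers close, or fill a call up. It gives the time, the measured TCP pose, the force, the opening and the grip force at its end, in the units of the state.
- arm.sense(): the state, without advancing time (a new reading comes with each control period).
- arm.capture(name): name is "scene" or "top"; returns the picture (480x640x3 uint8, blue, green, red); there is no depth.
- arm.calibration(name): a dict with "mtx" (3x3 intrinsics, pixels), "k1" (the pictures are not rectified: a ray, as slopes to the right and down, at radius r is drawn at 1 + k1 r^2 times it, then the intrinsics apply), "camera_from_world" (4x4, takes a point from world to camera coordinates). Camera axes: x right, y down, z forward; pixel columns grow to the right and rows downward; lengths in mm; the calibration is good to about 2 mm. A picture is of the moment at which its call begins. calibration takes no time and is no camera call.
- arm.job_done(): hands the job in; it is judged then, once.
Trained networks look in the newest picture that a camera, given by its name, has taken for a name from the list of things; names that differ only in an ending like _2 or _b are one class to them, and where a whole thing is asked for, a point or a joint stands for the part that bears it (a point fixed in the world has none). Each returns a list of dicts, best first, with "score" (0 to 1); they miss things now and then, are a little off and sometimes report something else, mostly with a low value. They report only what shows in the picture. A call takes as long as a camera call. They do not tell look-alikes from the thing itself.
- arm.silhouettes(query, camera): "pixels" (480x640 bool, what is visible of it) and "box" ([left, top, right, bottom] in pixels, round what is visible of it).
The state is a dict: "time": time; "joints": joint angles; "qvel": joint speeds; "tau": joint torques, N m; "ee_pos": TCP position; "tcp_rot": TCP orientation; "force": force on the tool from outside, world axes, zero at the start; "wrist_torque": the same for the moment, N m; "width": finger opening in mm; "grasp_force": force on a finger pad.
Only numpy, scipy, OpenCV 4.12 (cv2) and the standard library are available. Lean on these libraries where they do the work, as an engineer would, in place of code of your own. Each camera call takes 0.05 s, during which the arm holds its last target. There are 200 camera calls.

## Working session

There is one attempt and no reset: what is moved stays moved. The work goes in short steps, Python scripts to look and compute and a tool call to move; the robot and the scene stay as the last step left them, time stands still between calls to the robot, and variables do not carry over. Pictures are saved under pics/ and viewed, at most 10 in all, crops included, and the job is handed in when it is done.

Besides the shell and the picture viewer there is one more tool, called after ">>>" by a JSON object that holds its "name" and its "arguments". drive_tool: Moves the arm, as the interface text tells. Its arguments: {"type":"object","properties":{"moves":{"type":"array"},"hand":{"type":"number"},"squeeze":{"type":"number"}},"required":["moves"]}

```bash
mkdir -p pics
cat > h.py <<'E'
from rig import arm
import numpy as np, cv2
def ray(cam,uv):
    c=arm.calibration(cam);M=np.array(c["mtx"]);T=np.array(c["camera_from_world"])
    k=c["k1"]
    d=np.linalg.inv(M)@[uv[0],uv[1],1.];s=d[:2].copy()
    for _ in range(20): s=d[:2]/(1+k*(s@s))
    R=T[:3,:3];return -R.T@T[:3,3],R.T@np.r_[s,1]
def atz(cam,uv,z):
    o,d=ray(cam,uv);return o+d*(z-o[2])/d[2]
def proj(cam,P):
    c=arm.calibration(cam);M=np.array(c["mtx"]);T=np.array(c["camera_from_world"])
    q=T[:3,:3]@np.asarray(P,float)+T[:3,3];s=q[:2]/q[2];s=s*(1+c["k1"]*(s@s));return (M@np.r_[s,1])[:2]
E
python3 - <<'E'
from h import *
for n in("scene","top"):
    cv2.imwrite(f"pics/{n}0.png",arm.capture(n))
    for q in("cap_centre","can","tray"):
        for r in arm.silhouettes(q,n):
            ys,xs=np.nonzero(r["pixels"]);print(n,q,round(r["score"],2),np.round(r["box"]),xs.mean().round(1),ys.mean().round(1),len(xs))
    o,d=ray(n,(320,240));print(n,o,d)
print(arm.sense())
E
```

```text
scene cap_centre 0.8 [316. 170. 349. 206.] 330.8 188.7 957
scene cap_centre 0.69 [240. 210. 272. 242.] 254.1 227.1 735
scene cap_centre 0.56 [399. 216. 428. 246.] 413.8 232.1 724
scene can 0.95 [287. 191. 378. 287.] 329.4 240.1 5711
scene can 0.95 [264. 159. 303. 220.] 283.6 184.9 2061
scene [ 962.57423644 -349.38277412  616.59348262] [-0.52046382  0.57308156 -0.63317294]
top cap_centre 0.91 [267. 353. 303. 389.] 285.3 370.1 955
top cap_centre 0.9 [159. 208. 196. 242.] 176.6 224.0 972
top cap_centre 0.8 [235. 244. 274. 287.] 254.5 264.2 1251
top can 0.76 [176. 348. 249. 422.] 211.3 385.1 3118
top can 0.66 [215. 229. 311. 329.] 265.3 281.5 4191
top tray 0.63 [408. 222. 505. 325.] 458.0 272.9 6448
top [ 349.0342699    61.17263807 1083.83643569] [ 0.21153326  0.02208657 -0.97721909]
{'time': 0.4, 'joints': array([-1.55540908e+00,  3.12962241e-01,  1.49781399e+00,  1.02332722e-05,
        1.33101244e+00, -2.23396053e-01]), 'qvel': array([ 2.28305332e-05, -5.99097217e-04, -1.25024233e-03, -4.12983852e-04,
       -3.98776934e-05, -5.50004809e-04]), 'tau': array([-1.84255536e-03, -4.11818933e+01, -2.59666675e+01, -1.98022749e-04,
        1.18177479e-03, -1.03989206e-05]), 'ee_pos': array([ 124.16537208, -510.06891409,  242.21935898]), 'tcp_rot': array([-3.11903645e+00, -3.74162583e-01, -4.74912410e-05]), 'force': array([-0.44742359,  0.96467773, -0.34061921]), 'wrist_torque': array([-0.04449042,  0.04201244,  0.02534111]), 'grasp_force': 0.0, 'width': 85.29740920501675}
```

View pics/scene0.png

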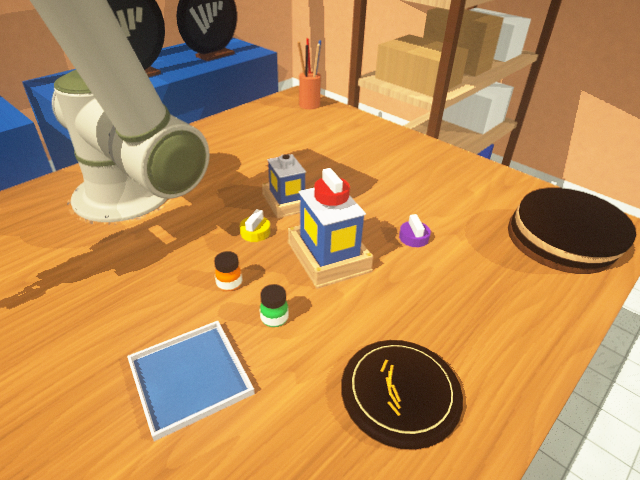

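View pics/top0.png

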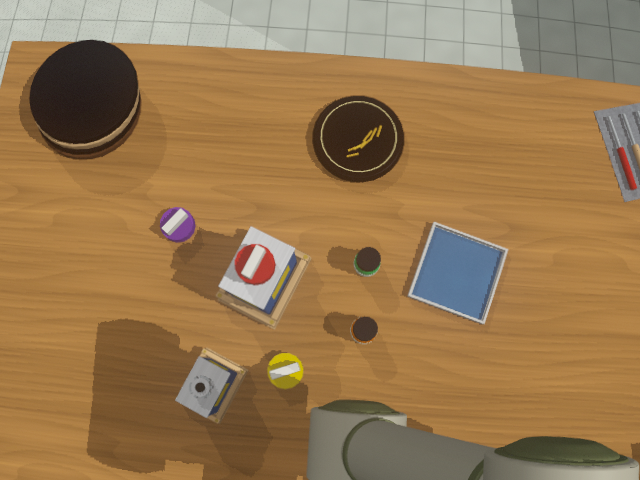

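The scene picture shows the blue and yellow tin with the red cap at (331,188), tray at (190,377), the jars at (228,271) and (273,305). In the top picture the cap is at (254,264) and the tray at (458,272), with the jars between them.

```bash
python3 - <<'E'
from h import *
for n,box,in(("scene",(310,160,355,212)),("top",(228,238,280,292))):
    im=cv2.imread(f"pics/{n}0.png").astype(int);l,t,r,b=box
    s=im[t:b,l:r];B,G,R=s[...,0],s[...,1],s[...,2]
    red=((R>110)&(G<70)&(B<70)).astype(np.uint8)
    hull=cv2.convexHull(np.argwhere(red)[:,::-1].astype(np.int32))
    m=np.zeros_like(red);cv2.fillConvexPoly(m,hull,1)
    ys,xs=np.nonzero(red);
    print(n,"red hull centre",cv2.minEnclosingCircle(hull), hull.reshape(-1,2).min(0)+[l,t],hull.reshape(-1,2).max(0)+[l,t])
    w=((B>150)&(G>150)&(R>150)).astype(np.uint8)
    if n=="top": w&=m
    N,lab,st,ce=cv2.connectedComponentsWithStats(w);i=1+np.argmax(st[1:,4]);print(st[i],ce[i]+[l,t])
    rc=cv2.minAreaRect(np.argwhere(lab==i)[:,::-1].astype(np.float32));p=cv2.boxPoints(rc)+[l,t]
    if n=="top":
        e=cv2.fitEllipse(hull);c=np.array(e[0])+[l,t];print("ellipse",e,"z165",atz(n,c,165))
        for z in(192,170):
            q=np.array([atz(n,u,z)for u in p]);print(z,q.round(1).tolist(),q.mean(0).round(1))
    else:
        print("scene bar c ->z185",atz(n,ce[i]+[l,t],185))
# tray
r=max(arm.silhouettes("tray","top"),key=lambda r:r["score"]);m=r["pixels"].astype(np.uint8)
p=cv2.boxPoints(cv2.minAreaRect(np.argwhere(m)[:,::-1].astype(np.float32)))
q=np.array([atz("top",u,10)for u in p]);print("tray",q.round(1).tolist(),q.mean(0))
for nm,uv,z in(("g",(368,260),62),("o",(365,328),62),("smalltin",(200,387),110),("yel",(285,370),22),("pur",(177,222),22)):print(nm,atz("top",uv,z).round())
print("scene jars",atz("scene",(273,294),62),atz("scene",(228,260),62), "tray",atz("scene",(190,377),8))
E
python3 - <<'E'
import sys;sys.path.insert(0,'.')
from h import *
a=cv2.imread("pics/scene0.png")[150:300,270:400];b=cv2.imread("pics/top0.png")[215:345,205:335]
a=cv2.resize(a,(390,450),interpolation=cv2.INTER_CUBIC);b=cv2.resize(b,(390,390),interpolation=cv2.INTER_CUBIC)
c=np.zeros((450,780,3),np.uint8);c[:,:390]=a;c[:390,390:]=b;cv2.imwrite("pics/crop1.png",c)
E
```

```text
scene red hull centre ((21.30188751220703, 30.037734985351562), 17.75625991821289) [315 179] [348 204]
[  0  28  45  24 442] [330.19683258 204.8959276 ]
scene bar c ->z185 [556.99786026 119.19338869 185.        ]
top red hull centre ((26.756797790527344, 25.944108963012695), 20.07026481628418) [236 245] [274 284]
[ 14   7  23  33 370] [253.23243243 261.26756757]
ellipse ((26.703025817871094, 26.12787628173828), (38.72728729248047, 39.802677154541016), 132.6783447265625) z165 [500.30216255 182.26843932 165.        ]
192 [[480.2, 199.3, 192.0], [527.3, 180.0, 192.0], [520.1, 163.6, 192.0], [473.1, 182.9, 192.0]] [500.2 181.4 192. ]
170 [[483.4, 202.7, 170.0], [531.7, 183.0, 170.0], [524.3, 166.1, 170.0], [476.2, 185.9, 170.0]] [503.9 184.4 170. ]
tray [[488.3, -81.5, 10.0], [636.3, -126.1, 10.0], [593.9, -277.4, 10.0], [447.0, -228.6, 10.0]] [ 541.40524397 -178.38225321   10.        ]
g [541.  -3.  62.]
o [421.  -6.  62.]
smalltin [298. 259. 110.]
yel [338. 128.  22.]
pur [592. 356.  22.]
scene jars [549.21541335  -5.8891747   62.        ] [429.18660384  -6.59387586  62.        ] tray [ 549.61376389 -178.55142155    8.        ]
```

View pics/crop1.png

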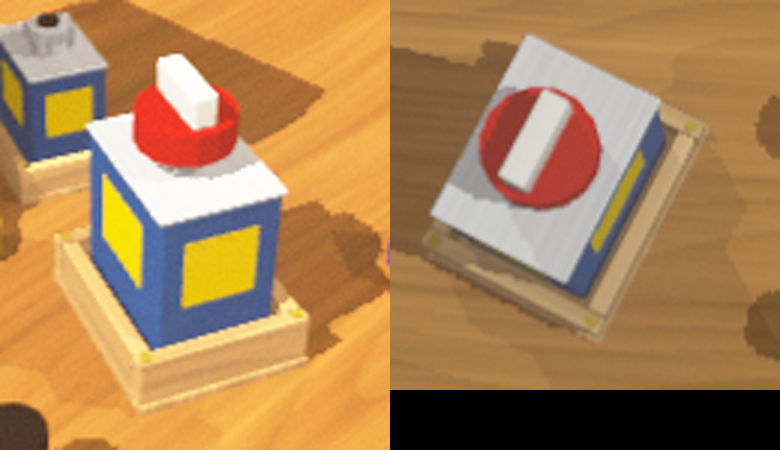

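The crops show the cap's white bar lying along the tin's long side, yaw about -22°. The cap axis is at about (500,182).

>>> {"name": "drive_tool", "arguments": {"moves": [[3.3, -3.6, 0, 0], [3.3, -3.6, 0, 0], [3.3, -3.6, 0, 0], [3.3, -3.6, 0, 0], [3.3, -3.6, 0, 0], [3.3, -3.6, 0, 0], [3.3, -3.6, 0, 0], [3.3, -3.6, 0, 0], [3.3, -3.6, 0, 0], [3.3, -3.6, 0, 0]], "hand": 3.2, "squeeze": 25}}

```text
time: 1.7
ee_pos: [360.2, -80.8, 242.6]
tcp_rot: [3.119, 0.374, 0.001]
force: [-0.0, -1.0, 0.2]
width: 31.7
grasp_force: 0.0
```

```bash
cat >> h.py <<'E'
from scipy.spatial.transform import Rotation as Ro
def delta(P,yaw=None):
    s=arm.sense();R=Ro.from_rotvec(s["tcp_rot"]).as_matrix();y=np.degrees(np.arctan2(R[1,0],R[0,0]))
    print("tcp",s["ee_pos"].round(1),"yaw",y.round(2),"delta tool mm",(R.T@(np.asarray(P)-s["ee_pos"])).round(1),"turn",None if yaw is None else round(y-yaw,2),"F",s["force"].round(1),"Tz",s["wrist_torque"].round(2),"w",round(s["width"],1),"g",s["grasp_force"],"t",s["time"])
def capmask(cam,x,y,yaw):
    m=np.zeros((480,640),np.uint8);a=np.linspace(0,2*np.pi,60)
    sk=[(x+31.5*np.cos(t),y+31.5*np.sin(t),z)for z in(148,170)for t in a]
    c,s=np.cos(yaw),np.sin(yaw)
    ba=[(x+c*u-s*v,y+s*u+c*v,z)for u in(-26,26)for v in(-8,8)for z in(170,192)]
    for P in(sk,ba):
        h=cv2.convexHull(np.array([proj(cam,p)for p in P],np.float32));cv2.fillConvexPoly(m,np.round(h*16).astype(np.int32),1,shift=4)
    return m
E
python3 - <<'E'
from h import *
from scipy.optimize import minimize
import itertools
delta((500.5,182.5,242),-22.3)
ms={}
from h import arm
for n in("scene","top"):
    im=cv2.imread(f"pics/{n}0.png")
    arm.capture(n)
    c=min(arm.silhouettes("cap_centre",n),key=lambda r:np.hypot(*(np.argwhere(r["pixels"]).mean(0)-([188,331] if n=="scene" else [264,254]))))
    ms[n]=c["pixels"];print(n,c["box"])
for cams in(("scene",),("top",),("scene","top")):
    f=lambda p:sum((capmask(n,500+p[0],182+p[1],np.radians(-22+p[2]))!=ms[n]).sum() for n in cams)
    r=minimize(f,[0,0,0],method="Nelder-Mead",options=dict(initial_simplex=[[0,0,0],[6,0,0],[0,6,0],[0,0,8]]));print(cams,r.x,r.fun)
E
```

```text
tcp [360.2 -80.8 242.6] yaw 13.67 delta tool mm [ 198.5 -222.7    0.5] turn 35.97 F [-0.  -1.   0.2] Tz [ 0.   -0.07 -0.01] w 31.7 g 0.0 t 1.7
scene [315.5, 168.9, 348.7, 208.9]
top [233.9, 241.8, 276.2, 288.3]Traceback (most recent call last):
  File "<stdin>", line 14, in <module>
    res = _minimize_neldermead(fun, x0, args, callback, bounds=bounds,
                               **options)
    fxr = func(xr)
    fx = function(np.copy(x), *(wrapper_args + args))
  File "<stdin>", line 13, in <lambda>
  File "<stdin>", line 13, in <genexpr>
  File "h.py", line 24, in capmask
    h=cv2.convexHull(np.array([proj(cam,p)for p in P],np.float32));cv2.fillConvexPoly(m,np.round(h*16).astype(np.int32),1,shift=4)
                               ~~~~^^^^^^^
  File "h.py", line 12, in proj
    c=arm.calibration(cam);M=np.array(c["mtx"]);T=np.array(c["camera_from_world"])
ValueError: time passes only in moves, steps and waits
```

```bash
sed -i 's/^from rig import arm/from rig import arm\nimport functools\n@functools.cache\ndef cal(n): return arm.calibration(n)/; s/c=arm.calibration(cam)/c=cal(cam)/' h.py
python3 - <<'E'
from h import *
from scipy.optimize import minimize
ms={}
for n,(l,t,r,b) in(("scene",(313,160,352,209)),("top",(230,238,280,292))):
    im=cv2.imread(f"pics/{n}0.png").astype(int);B,G,R=im[...,0],im[...,1],im[...,2]
    red=(R>90)&(G<80)&(B<80)&(R>2*G);w=(B>140)&(G>140)&(R>140)
    box=np.zeros(red.shape,bool);box[t:b,l:r]=1;red&=box
    if n=="scene": box[190:]=0;w&=box
    else:
        h=np.zeros(red.shape,np.uint8);cv2.fillConvexPoly(h,cv2.convexHull(np.argwhere(red)[:,::-1].astype(np.int32)),1);w&=h>0
    m=cv2.morphologyEx((red|w).astype(np.uint8),cv2.MORPH_CLOSE,np.ones((5,5),np.uint8));ms[n]=m
for cams in(("scene",),("top",),("scene","top")):
    f=lambda p:sum((capmask(n,500+p[0],182+p[1],np.radians(-22.3)).astype(int)!=ms[n]).sum() for n in cams)
    r=minimize(f,[0,0],method="Nelder-Mead",options=dict(initial_simplex=[[0,0],[6,0],[0,6]],maxfev=60));print(cams,r.x,r.fun,[m.sum() for m in ms.values()])
E
```

```text
('scene',) [2.56924438 0.95562744] 74.0 [np.uint64(959), np.uint64(1231)]
('top',) [1.25390625 0.4453125 ] 123.0 [np.uint64(959), np.uint64(1231)]
('scene', 'top') [1.58432686 2.02910256] 199.0 [np.uint64(959), np.uint64(1231)]
```

>>> {"name": "drive_tool", "arguments": {"moves": [[3.3, -3.7, 0, 0], [3.3, -3.7, 0, 0], [3.3, -3.7, 0, 0], [3.3, -3.7, 0, 0], [3.3, -3.7, 0, 0], [3.3, -3.7, 0, 0], [0, 0, 0, 9], [0, 0, 0, 9], [0, 0, 0, 9], [0, 0, 0, 9]]}}

```text
time: 3.15
ee_pos: [500.1, 178.5, 242.2]
tcp_rot: [3.08, -0.62, -0.0]
force: [0.3, -0.3, -0.4]
width: 32.1
grasp_force: 0.0
```

>>> {"name": "drive_tool", "arguments": {"moves": [[0, -0.4, 0.6, 0], [0, 0, 0.6, 0], [0, 0, 0.6, 0], [0, 0, 0.6, 0], [0, 0, 0.6, 0], [0, 0, 0.6, 0], [0, 0, 0.1, 0], [0, 0, 0, 0], [0, 0, 0, 0], [0, 0, 0, 0]]}}

```text
time: 4.4
ee_pos: [501.1, 184.0, 205.5]
tcp_rot: [-3.082, 0.608, -0.0]
force: [-0.4, -0.7, -0.7]
width: 32.0
grasp_force: 0.0
```

Run:
```python
from h import *
delta((501.5,182.7,190),-22.3)
a=arm.capture("scene")[120:270,250:400];b=arm.capture("top")[180:330,180:330]
cv2.imwrite("pics/near1.png",cv2.resize(np.hstack([a,b]),(800,400),interpolation=cv2.INTER_CUBIC))
```

```text
tcp [501.1 184.  205.5] yaw -22.31 delta tool mm [ 0.9  1.  15.5] turn -0.01 F [-0.4 -0.7 -0.7] Tz [ 0.03 -0.    0.04] w 32.0 g 0.0 t 4.4
```

View pics/near1.png

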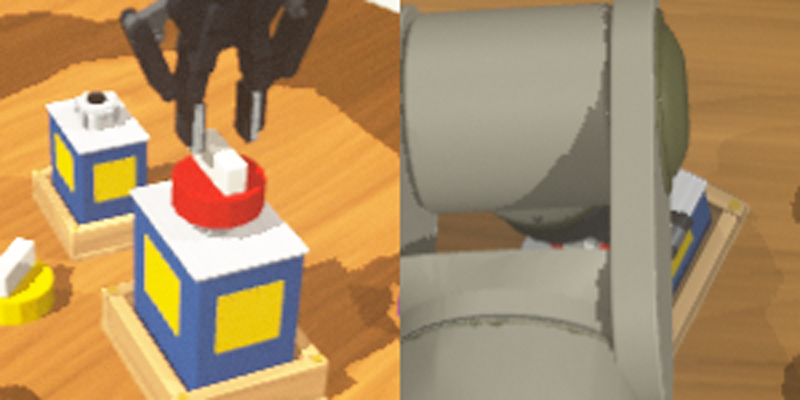

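The gripper straddles the bar: the fingers are either side of it at about (195,130) and (250,130) in the crop, and the top view is hidden by the arm. Lower and close.

>>> {"name": "drive_tool", "arguments": {"moves": [[0.1, 0.1, 0.5, 0], [0, 0, 0.5, 0], [0, 0, 0.5, 0], [0, 0, 0.4, 0], [0, 0, 0.3, 0], [0, 0, 0, 0], [0, 0, 0, 0], [0, 0, 0, 0], [0, 0, 0, 0], [0, 0, 0, 0]]}}

```text
time: 5.75
ee_pos: [501.6, 182.7, 183.3]
tcp_rot: [-3.082, 0.608, -0.0]
force: [-0.3, 0.1, -0.4]
width: 32.0
grasp_force: 0.0
```

>>> {"name": "drive_tool", "arguments": {"moves": [[0, 0, 0, 0], [0, 0, 0, 0], [0, 0, 0, 0], [0, 0, 0, 0], [0, 0, 0, 0], [0, 0, 0, 0], [0, 0, 0, 0], [0, 0, 0, 0], [0, 0, 0, 0], [0, 0, 0, 0]], "hand": 1.0, "squeeze": 25}}

```text
time: 7.0
ee_pos: [501.7, 182.7, 183.4]
tcp_rot: [-3.082, 0.608, -0.0]
force: [-0.0, 1.4, 3.8]
width: 15.4
grasp_force: 29.3
```

>>> {"name": "drive_tool", "arguments": {"moves": [[0, 0, 0.05, 0], [0, 0, 0.05, 0], [0, 0, 0.05, 0], [0, 0, 0.05, 0], [0, 0, 0.05, 0], [0, 0, 0.05, 0], [0, 0, 0, 0], [0, 0, 0, 0], [0, 0, 0, 0], [0, 0, 0, 0]]}}

```text
time: 8.25
ee_pos: [501.7, 182.7, 180.9]
tcp_rot: [-3.082, 0.608, -0.001]
force: [-2.4, 2.5, 8.4]
width: 15.2
grasp_force: 29.9
```

>>> {"name": "drive_tool", "arguments": {"moves": [[0, 0, 0.05, 0], [0, 0, 0.05, 0], [0, 0, 0.05, 0], [0, 0, 0.05, 0], [0, 0, 0.05, 0], [0, 0, 0, 0], [0, 0, 0, 0], [0, 0, 0, 0], [0, 0, 0, 0], [0, 0, 0, 0]]}}

```text
time: 9.5
ee_pos: [501.7, 182.7, 178.7]
tcp_rot: [-3.082, 0.608, -0.001]
force: [-2.3, 1.5, 10.4]
width: 15.5
grasp_force: 30.1
```

>>> {"name": "drive_tool", "arguments": {"moves": [[0, 0, 0.05, 0], [0, 0, 0.05, 0], [0, 0, 0, 0], [0, 0, 0, 0], [0, 0, 0, 0], [0, 0, 0, 0], [0, 0, 0, 0], [0, 0, 0, 0], [0, 0, 0, 0], [0, 0, 0, 0]]}}

```text
time: 10.75
ee_pos: [501.7, 182.7, 177.7]
tcp_rot: [-3.082, 0.608, -0.001]
force: [-3.0, 1.7, 10.4]
width: 15.2
grasp_force: 30.2
```

>>> {"name": "drive_tool", "arguments": {"moves": [[0, 0, 0.05, 0], [0, 0, 0.05, 0], [0, 0, 0, 0], [0, 0, 0, 0], [0, 0, 0, 0], [0, 0, 0, 0], [0, 0, 0, 0], [0, 0, 0, 0], [0, 0, 0, 0], [0, 0, 0, 0]]}}

```text
time: 12.0
ee_pos: [501.7, 182.7, 177.5]
tcp_rot: [-3.082, 0.608, -0.002]
force: [-5.7, 1.6, 18.0]
width: 15.5
grasp_force: 31.1
```

>>> {"name": "drive_tool", "arguments": {"moves": [[0, 0, 0.05, 0], [0, 0, 0.05, 0], [0, 0, 0, 0], [0, 0, 0, 0], [0, 0, 0, 0], [0, 0, 0, 0], [0, 0, 0, 0], [0, 0, 0, 0], [0, 0, 0, 0], [0, 0, 0, 0]]}}

```text
time: 13.25
ee_pos: [501.7, 182.7, 177.4]
tcp_rot: [-3.082, 0.607, -0.003]
force: [-7.8, 0.5, 24.9]
width: 15.1
grasp_force: 32.2
```

Seat found at z = 177.5. I'll ease back to about 16 N and start turning.

>>> {"name": "drive_tool", "arguments": {"moves": [[0, 0, -0.06, 0], [0, 0, -0.06, 0], [0, 0, 0, 0], [0, 0, 0, -2], [0, 0, 0, -2], [0, 0, 0, -2], [0, 0, 0, -2], [0, 0, 0, -2], [0, 0, 0, 0], [0, 0, 0, 0]]}}

```text
time: 14.5
ee_pos: [502.3, 182.6, 177.5]
tcp_rot: [-3.123, 0.337, -0.004]
force: [-0.7, 1.4, 14.0]
width: 15.4
grasp_force: 30.6
```

```bash
python3 -c "
from h import *
delta((501.5,182.7,177.5),-22.3)"
```

```text
tcp [502.3 182.6 177.5] yaw -12.32 delta tool mm [-0.8  0.1 -0. ] turn 9.98 F [-0.7  1.4 14. ] Tz [ 0.13  0.26 -0.04] w 15.4 g 30.6341689825058 t 14.5
```

>>> {"name": "drive_tool", "arguments": {"moves": [[0, 0, 0.01, -3], [0, 0, 0, -3], [0, 0, 0, -3], [0, 0, 0, -3], [0, 0, 0, -3], [0, 0, 0, -3], [0, 0, 0, -3], [0, 0, 0, -3], [0, 0, 0, -2], [0, 0, 0, 0]]}}

```text
time: 15.75
ee_pos: [502.5, 182.6, 177.5]
tcp_rot: [3.119, 0.375, 0.006]
force: [-0.5, 0.5, 13.2]
width: 15.6
grasp_force: 30.6
```

```bash
python3 -c "
from h import *
delta((501.5,182.7,177.5),-22.3)"
```

```text
tcp [502.5 182.6 177.5] yaw 13.7 delta tool mm [-1.  -0.3  0. ] turn 36.0 F [-0.5  0.5 13.2] Tz [0.14 0.1  0.  ] w 15.6 g 30.62125861644745 t 15.75
```

>>> {"name": "drive_tool", "arguments": {"moves": [[0, 0, 0.01, -1], [0, 0, 0, -1], [0, 0, 0, -1], [0, 0, 0, -1], [0, 0, 0, -1], [0, 0, 0, -1], [0, 0, 0, -1], [0, 0, 0, 0], [0, 0, 0, 0], [0, 0, 0, 0]]}}

```text
time: 17.0
ee_pos: [502.6, 182.7, 177.5]
tcp_rot: [3.09, 0.564, 0.006]
force: [0.6, 1.0, 14.6]
width: 15.2
grasp_force: 30.7
```

```bash
python3 -c "
from h import *
delta((501.5,182.7,177.5),-22.3)"
```

```text
tcp [502.6 182.7 177.5] yaw 20.68 delta tool mm [-1.  -0.4  0. ] turn 42.98 F [ 0.6  1.  14.6] Tz [ 0.17  0.13 -0.07] w 15.2 g 30.707622170448303 t 17.0
```

Now 3° steps, checking the torque after each.

>>> {"name": "drive_tool", "arguments": {"moves": [[0, 0, 0, -1], [0, 0, 0, -1], [0, 0, 0, -1], [0, 0, 0, 0], [0, 0, 0, 0], [0, 0, 0, 0], [0, 0, 0, 0], [0, 0, 0, 0], [0, 0, 0, 0], [0, 0, 0, 0]]}}

```text
time: 18.25
ee_pos: [502.6, 182.7, 177.5]
tcp_rot: [3.074, 0.644, 0.006]
force: [-0.0, 1.1, 14.0]
width: 15.3
grasp_force: 30.7
```

```bash
python3 -c "
from h import *
delta((501.5,182.7,177.5),-22.3)"
```

```text
tcp [502.6 182.7 177.5] yaw 23.68 delta tool mm [-1.  -0.5  0. ] turn 45.98 F [-0.   1.1 14. ] Tz [ 0.12  0.11 -0.  ] w 15.3 g 30.70462703704834 t 18.25
```

>>> {"name": "drive_tool", "arguments": {"moves": [[0, 0, 0, -1], [0, 0, 0, -1], [0, 0, 0, -1], [0, 0, 0, 0], [0, 0, 0, 0], [0, 0, 0, 0], [0, 0, 0, 0], [0, 0, 0, 0], [0, 0, 0, 0], [0, 0, 0, 0]]}}

```text
time: 19.5
ee_pos: [502.6, 182.7, 177.5]
tcp_rot: [3.056, 0.725, 0.006]
force: [-1.7, 1.2, 14.1]
width: 15.3
grasp_force: 30.7
```

```bash
python3 -c "
from h import *
delta((501.5,182.7,177.5),-22.3)"
```

```text
tcp [502.6 182.7 177.5] yaw 26.68 delta tool mm [-1.  -0.5  0. ] turn 48.98 F [-1.7  1.2 14.1] Tz [ 0.15  0.13 -0.04] w 15.3 g 30.702277421951294 t 19.5
```

>>> {"name": "drive_tool", "arguments": {"moves": [[0, 0, 0, -1], [0, 0, 0, -1], [0, 0, 0, -1], [0, 0, 0, 0], [0, 0, 0, 0], [0, 0, 0, 0], [0, 0, 0, 0], [0, 0, 0, 0], [0, 0, 0, 0], [0, 0, 0, 0]]}}

```text
time: 20.75
ee_pos: [502.6, 182.7, 177.5]
tcp_rot: [3.036, 0.804, 0.006]
force: [-0.8, 1.7, 14.0]
width: 15.1
grasp_force: 30.7
```

```bash
python3 -c "
from h import *
delta((501.5,182.7,177.5),-22.3)"
```

```text
tcp [502.6 182.7 177.5] yaw 29.68 delta tool mm [-0.9 -0.6  0. ] turn 51.98 F [-0.8  1.7 14. ] Tz [0.12 0.15 0.03] w 15.1 g 30.69999933242798 t 20.75
```

>>> {"name": "drive_tool", "arguments": {"moves": [[0, 0, 0, -1], [0, 0, 0, -1], [0, 0, 0, -1], [0, 0, 0, 0], [0, 0, 0, 0], [0, 0, 0, 0], [0, 0, 0, 0], [0, 0, 0, 0], [0, 0, 0, 0], [0, 0, 0, 0]]}}

```text
time: 22.0
ee_pos: [502.6, 182.7, 177.5]
tcp_rot: [3.014, 0.884, 0.006]
force: [0.1, 1.7, 14.1]
width: 15.2
grasp_force: 30.7
```

```bash
python3 -c "
from h import *
delta((501.5,182.7,177.5),-22.3)"
```

```text
tcp [502.6 182.7 177.5] yaw 32.68 delta tool mm [-0.9 -0.6 -0. ] turn 54.98 F [ 0.1  1.7 14.1] Tz [ 0.13  0.13 -0.08] w 15.2 g 30.698286294937134 t 22.0
```

>>> {"name": "drive_tool", "arguments": {"moves": [[0, 0, 0, -1], [0, 0, 0, -1], [0, 0, 0, -1], [0, 0, 0, 0], [0, 0, 0, 0], [0, 0, 0, 0], [0, 0, 0, 0], [0, 0, 0, 0], [0, 0, 0, 0], [0, 0, 0, 0]]}}

```text
time: 23.25
ee_pos: [502.6, 182.7, 177.5]
tcp_rot: [2.99, 0.962, 0.006]
force: [-0.3, 0.1, 13.6]
width: 15.3
grasp_force: 30.7
```

```bash
python3 -c "
from h import *
delta((501.5,182.7,177.5),-22.3)"
```

```text
tcp [502.6 182.7 177.5] yaw 35.68 delta tool mm [-0.9 -0.7 -0. ] turn 57.98 F [-0.3  0.1 13.6] Tz [0.14 0.15 0.03] w 15.3 g 30.69723129272461 t 23.25
```

>>> {"name": "drive_tool", "arguments": {"moves": [[0, 0, 0, -1], [0, 0, 0, -1], [0, 0, 0, -1], [0, 0, 0, 0], [0, 0, 0, 0], [0, 0, 0, 0], [0, 0, 0, 0], [0, 0, 0, 0], [0, 0, 0, 0], [0, 0, 0, 0]]}}

```text
time: 24.5
ee_pos: [502.6, 182.7, 177.5]
tcp_rot: [2.963, 1.04, 0.006]
force: [0.1, 0.5, 14.2]
width: 15.0
grasp_force: 30.7
```

```bash
python3 -c "
from h import *
delta((501.5,182.7,177.5),-22.3)"
```

```text
tcp [502.6 182.7 177.5] yaw 38.68 delta tool mm [-0.8 -0.7 -0. ] turn 60.98 F [ 0.1  0.5 14.2] Tz [0.16 0.13 0.01] w 15.0 g 30.695650577545166 t 24.5
```

>>> {"name": "drive_tool", "arguments": {"moves": [[0, 0, 0, -1], [0, 0, 0, -1], [0, 0, 0, -1], [0, 0, 0, 0], [0, 0, 0, 0], [0, 0, 0, 0], [0, 0, 0, 0], [0, 0, 0, 0], [0, 0, 0, 0], [0, 0, 0, 0]]}}

```text
time: 25.75
ee_pos: [502.6, 182.7, 177.5]
tcp_rot: [2.935, 1.117, 0.006]
force: [-0.4, 1.0, 15.4]
width: 15.4
grasp_force: 30.7
```

```bash
python3 -c "
from h import *
delta((501.5,182.7,177.5),-22.3)"
```

```text
tcp [502.6 182.7 177.5] yaw 41.68 delta tool mm [-0.8 -0.7  0. ] turn 63.98 F [-0.4  1.  15.4] Tz [ 0.13  0.17 -0.04] w 15.4 g 30.69400906562805 t 25.75
```

>>> {"name": "drive_tool", "arguments": {"moves": [[0, 0, 0, -1], [0, 0, 0, -1], [0, 0, 0, -1], [0, 0, 0, 0], [0, 0, 0, 0], [0, 0, 0, 0], [0, 0, 0, 0], [0, 0, 0, 0], [0, 0, 0, 0], [0, 0, 0, 0]]}}

```text
time: 27.0
ee_pos: [502.6, 182.8, 177.5]
tcp_rot: [2.905, 1.193, 0.006]
force: [-1.0, 1.1, 14.3]
width: 15.1
grasp_force: 30.8
```

```bash
python3 -c "
from h import *
delta((501.5,182.7,177.5),-22.3)
cv2.imwrite('pics/near2.png',cv2.resize(arm.capture('scene')[120:270,250:400],(600,600),interpolation=cv2.INTER_CUBIC))"
```

```text
tcp [502.6 182.8 177.5] yaw 44.65 delta tool mm [-0.8 -0.7  0. ] turn 66.95 F [-1.   1.1 14.3] Tz [ 0.25  0.08 -0.29] w 15.1 g 30.775356888771057 t 27.0
```

View pics/near2.png

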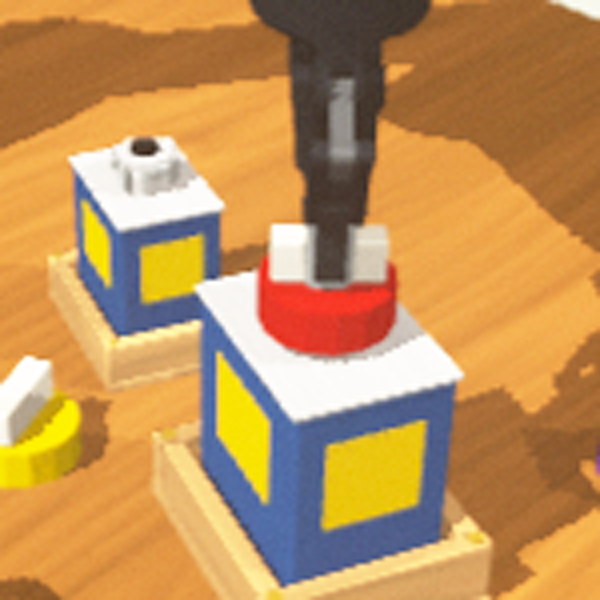

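The picture shows the cap turned with the fingers. The torque rose to -0.29 N m at 67°, so this is the stop. Lift gently.

>>> {"name": "drive_tool", "arguments": {"moves": [[0, 0, -0.1, 0.3], [0, 0, -0.1, 0], [0, 0, -0.1, 0], [0, 0, -0.1, 0], [0, 0, -0.1, 0], [0, 0, -0.1, 0], [0, 0, -0.1, 0], [0, 0, 0, 0], [0, 0, 0, 0], [0, 0, 0, 0]]}}

```text
time: 28.3
ee_pos: [501.9, 182.8, 183.0]
tcp_rot: [2.909, 1.187, 0.002]
force: [4.1, 3.0, 5.1]
width: 14.8
grasp_force: 29.5
```

```bash
python3 -c "
from h import *
delta((501.5,182.7,240),-22.3)"
```

```text
tcp [501.9 182.8 183. ] yaw 44.38 delta tool mm [ -0.3  -0.2 -57. ] turn 66.68 F [4.1 3.  5.1] Tz [ 0.56 -0.72 -0.13] w 14.8 g 29.459974765777588 t 28.3
```

>>> {"name": "drive_tool", "arguments": {"moves": [[0, 0, -0.05, 0], [0, 0, -0.05, 0], [0, 0, -0.05, 0], [0, 0, -0.05, 0], [0, 0, 0, 0], [0, 0, 0, 0], [0, 0, 0, 0], [0, 0, 0, 0], [0, 0, 0, 0], [0, 0, 0, 0]]}}

```text
time: 29.55
ee_pos: [501.4, 182.7, 184.0]
tcp_rot: [-2.909, -1.186, 0.001]
force: [5.1, 4.0, -1.7]
width: 15.4
grasp_force: 28.5
```

```bash
python3 -c "
from h import *
delta((501.5,182.7,240),-22.3)"
```

```text
tcp [501.4 182.7 184. ] yaw 44.37 delta tool mm [  0.   0. -56.] turn 66.67 F [ 5.1  4.  -1.7] Tz [ 0.58 -0.97 -0.2 ] w 15.4 g 28.497726023197174 t 29.55
```

>>> {"name": "drive_tool", "arguments": {"moves": [[0.05, 0, 0, 0], [0.04, 0, 0, 0], [0, 0, 0, 0.3], [0, 0, -0.05, 0], [0, 0, 0, 0], [0, 0, 0, 0], [0, 0, 0, 0], [0, 0, 0, 0], [0, 0, 0, 0], [0, 0, 0, 0]]}}

```text
time: 30.8
ee_pos: [502.2, 183.3, 185.3]
tcp_rot: [-2.912, -1.179, 0.0]
force: [0.2, -0.6, -0.5]
width: 15.5
grasp_force: 28.7
```

```bash
python3 -c "
from h import *
delta((501.5,182.7,240),-22.3)"
```

```text
tcp [502.2 183.3 185.3] yaw 44.08 delta tool mm [ -0.9  -0.1 -54.7] turn 66.38 F [ 0.2 -0.6 -0.5] Tz [-0.15  0.12 -0.04] w 15.5 g 28.67244154214859 t 30.8
```

Free: only the cap's weight is left. Lift and carry.

>>> {"name": "drive_tool", "arguments": {"moves": [[0, 0, -0.5, 0], [0, 0, -1, 0], [0, 0, -1, 0], [0, 0, -1, 0], [0, 0, -1, 0], [-1.6, 2.0, 0, 0], [-2.8, 3.6, 0, 0], [-2.8, 3.6, 0, 0], [-2.8, 3.6, 0, 0], [-2.8, 3.6, 0, 0]]}}

```text
time: 32.05
ee_pos: [524.4, -25.1, 230.8]
tcp_rot: [2.912, 1.179, 0.001]
force: [0.3, 0.6, -1.1]
width: 15.9
grasp_force: 28.7
```

>>> {"name": "drive_tool", "arguments": {"moves": [[-2.8, 3.6, 0, 0], [-2.8, 3.6, 0, 0], [-2.8, 3.6, 0, 0], [-1.0, 1.6, 0, 0], [0, 0, 0, 0], [0, 0, 1.5, 0], [0, 0, 2, 0], [0, 0, 2, 0], [0, 0, 2, 0], [0, 0, 2, 0]]}}

```text
time: 33.3
ee_pos: [542.8, -176.2, 133.9]
tcp_rot: [-2.91, -1.181, 0.001]
force: [0.7, 0.5, 0.0]
width: 15.6
grasp_force: 28.7
```

```bash
python3 -c "
from h import *
delta((543,-178,38),-22.3)
cv2.imwrite('pics/tray1.png',arm.capture('scene'))"
```

```text
tcp [ 542.8 -176.2  133.9] yaw 44.18 delta tool mm [-1.1  1.5 95.9] turn 66.48 F [0.7 0.5 0. ] Tz [0.   0.09 0.02] w 15.6 g 28.707405030727386 t 33.3
```

View pics/tray1.png

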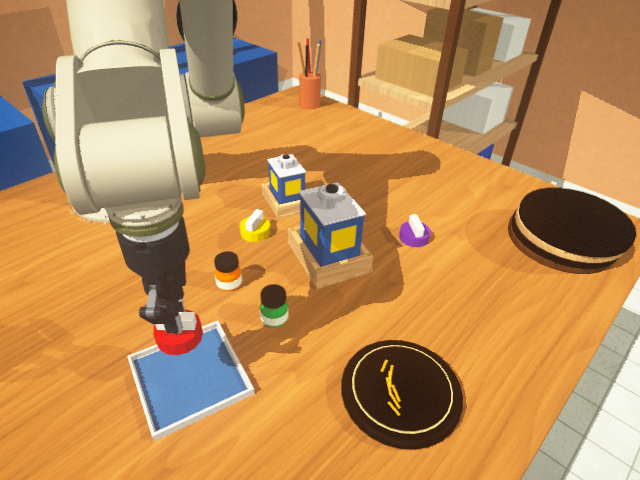

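The cap is held upright at (178,333) and hangs over the tray; the jars and plaque haven't moved. Descend.

>>> {"name": "drive_tool", "arguments": {"moves": [[0, 0, 1.5, 0], [0, 0, 1.5, 0], [0, 0, 1.5, 0], [0, 0, 1.5, 0], [0, 0, 1.2, 0], [0, 0, 0.8, 0], [0, 0, 0.5, 0], [0, 0, 0, 0], [0, 0, 0, 0], [0, 0, 0, 0]]}}

```text
time: 34.6
ee_pos: [543.3, -178.1, 50.6]
tcp_rot: [2.912, 1.179, 0.001]
force: [-0.4, 0.3, -1.3]
width: 15.5
grasp_force: 28.7
```

```bash
python3 -c "
from h import *
delta((543,-178,41),-22.3)"
```

```text
tcp [ 543.3 -178.1   50.6] yaw 44.08 delta tool mm [-0.1 -0.3  9.6] turn 66.38 F [-0.4  0.3 -1.3] Tz [-0.    0.04  0.01] w 15.5 g 28.707591891288757 t 34.6
```

>>> {"name": "drive_tool", "arguments": {"moves": [[0, 0, 0.2, 0], [0, 0, 0.2, 0], [0, 0, 0.2, 0], [0, 0, 0.1, 0], [0, 0, 0.1, 0], [0, 0, 0, 0], [0, 0, 0, 0], [0, 0, 0, 0], [0, 0, 0, 0], [0, 0, 0, 0]]}}

```text
time: 35.85
ee_pos: [543.1, -178.0, 42.3]
tcp_rot: [2.912, 1.179, -0.0]
force: [0.4, -1.0, -1.5]
width: 15.6
grasp_force: 28.7
```

>>> {"name": "drive_tool", "arguments": {"moves": [[0, 0, 0.05, 0], [0, 0, 0.05, 0], [0, 0, 0.05, 0], [0, 0, 0, 0], [0, 0, 0, 0], [0, 0, 0, 0], [0, 0, 0, 0], [0, 0, 0, 0], [0, 0, 0, 0], [0, 0, 0, 0]]}}

```text
time: 37.1
ee_pos: [543.1, -178.0, 40.8]
tcp_rot: [-2.912, -1.179, 0.0]
force: [0.4, 0.7, -0.1]
width: 15.3
grasp_force: 28.7
```

>>> {"name": "drive_tool", "arguments": {"moves": [[0, 0, 0.05, 0], [0, 0, 0.05, 0], [0, 0, 0, 0], [0, 0, 0, 0], [0, 0, 0, 0], [0, 0, 0, 0], [0, 0, 0, 0], [0, 0, 0, 0], [0, 0, 0, 0], [0, 0, 0, 0]]}}

```text
time: 38.35
ee_pos: [543.1, -178.0, 39.8]
tcp_rot: [2.912, 1.179, 0.0]
force: [0.4, 0.1, 0.2]
width: 15.2
grasp_force: 28.7
```

>>> {"name": "drive_tool", "arguments": {"moves": [[0, 0, 0.05, 0], [0, 0, 0.05, 0], [0, 0, 0, 0], [0, 0, 0, 0], [0, 0, 0, 0], [0, 0, 0, 0], [0, 0, 0, 0], [0, 0, 0, 0], [0, 0, 0, 0], [0, 0, 0, 0]]}}

```text
time: 39.6
ee_pos: [543.1, -178.0, 39.4]
tcp_rot: [2.912, 1.179, 0.0]
force: [-3.8, 1.8, 5.9]
width: 15.6
grasp_force: 29.6
```

Contact with the tray floor at 5.9 N. Release, then retreat straight up.

>>> {"name": "drive_tool", "arguments": {"moves": [[0, 0, -0.06, 0], [0, 0, 0, 0], [0, 0, 0, 0], [0, 0, 0, 0], [0, 0, 0, 0], [0, 0, 0, 0], [0, 0, 0, 0], [0, 0, 0, 0], [0, 0, 0, 0], [0, 0, 0, 0]], "hand": 3.4}}

```text
time: 40.85
ee_pos: [543.1, -178.0, 39.4]
tcp_rot: [2.912, 1.179, 0.0]
force: [0.1, -0.1, -0.6]
width: 34.0
grasp_force: 0.0
```

>>> {"name": "drive_tool", "arguments": {"moves": [[0, 0, -0.5, 0], [0, 0, -1, 0], [0, 0, -1.5, 0], [0, 0, -2, 0], [0, 0, -2, 0], [0, 0, -2, 0], [0, 0, -2, 0], [0, 0, -2, 0], [0, 0, 0, 0], [0, 0, 0, 0]]}}

```text
time: 42.1
ee_pos: [542.8, -177.9, 169.0]
tcp_rot: [-2.911, -1.179, 0.001]
force: [-0.7, -1.4, -0.8]
width: 34.0
grasp_force: 0.0
```

```bash
python3 -c "
from h import *
delta((543,-178,41),-22.3)
cv2.imwrite('pics/end.png',arm.capture('scene'))"
```

```text
tcp [ 542.8 -177.9  169. ] yaw 44.08 delta tool mm [  0.    0.3 128. ] turn 66.38 F [-0.7 -1.4 -0.8] Tz [ 0.01 -0.05 -0.03] w 34.0 g 0.0 t 42.1
```

View pics/end.png

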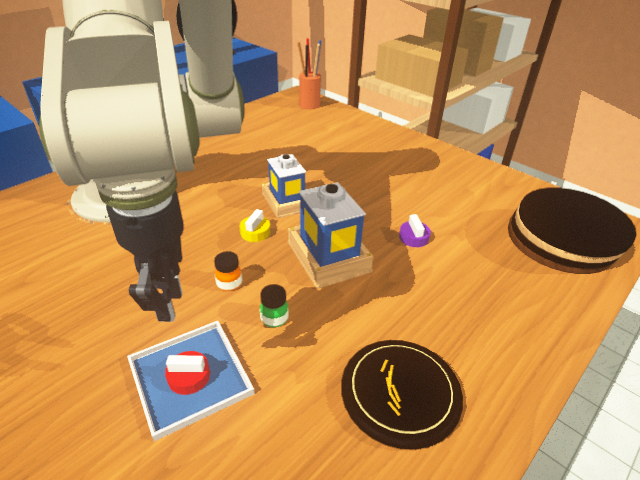

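The cap stands upright at (187,372), in the middle of the tray. The gripper is clear, and the jars and plaque are undisturbed.

```bash
python3 -c "
from rig import arm
print(arm.job_done())"
```

```text
the job is handed in; nothing more can be done
None
```

The tin is open and the red cap stands upright in the middle of the enamel tray, let go; I saw no movement of the plaque or jars in the pictures, and the job is handed in at about 42 s (the hand-in gave no verdict).

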